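# Roll the wide sample vial into the reader bay

### The arm

A 6-joint arm with a two-finger parallel gripper is mounted at the origin on the work surface. World frame = base frame: x ahead of the robot, y to its left, z up, the work surface at z = 0. Lengths are in mm, angles in degrees, forces in N, time in s.
With the tool pointing down it reaches from about 275 to 825 mm from the base axis. Payload 5.2 kg.
Tool frame: the origin (TCP) lies between the finger pads; the fingertips stand finger_overhang ahead of it and the grasp point (between the pads) lies 6 mm ahead of it (finger_overhang is the distance from the TCP to the fingertips, in mm); z points along the fingers, y is the direction in which the jaws open and shut (so a half turn about z gives the same grasp; the last joint's range is limited). The gripper opens to 93 mm and grips with 3 to 60 N. Pads are 15 mm wide; open, the fingers measure 128 mm over their backs; the gripper's body (75 mm by 188 mm) begins 65 mm behind the grasp point.
Start: joints at [-76.822, 14.817, 87.949, -0, 77.235, -11.62], TCP at [230.698, -499.283, 243.653] pointing down, gripper open.
Joint ranges: [-179.93, 179.93], [-52.35, 119.4], [10.71, 147.94], [-69.91, 249.91], [12.55, 155.21], [-178.61, 178.61]. Speed limits (degrees/s): [147.25, 147.25, 180, 180, 180, 180].

### API

Orientations are given as a 3x3 rotation matrix whose columns are the frame's x, y, z axes.
In Python, from rig import * gives the robot as it stands. The module is installed in compiled form; this text tells all that it offers.
- The arm moves only by the tool step_arm, never from a script. Its argument "deltas" is a list that holds one entry, the list of rows, each a list of 5 numbers: the shift along the tool's x, y, z in m, then the turn about the tool's z in rad, then the opening, from -1 (shut) to 1 (fully open). A call has 1 to 12 rows; each row shifts and turns the commanded pose from where the row before left it, along the tool's axes as they then stand; what a row does not reach is not made up. A row lasts 1/12 s, in which the tool goes at most 41.7 mm and 7.16 degrees, less where a joint would pass 70% of its speed; a pose out of reach is approached as far as the arm can. A call is refused whole if a number of a shift passes 0.0417 or a number of a turn 0.125, either way. A call with a gripper value outside its range is refused whole. The fingers move at their own pace and stop on an object; the grip force is fixed at half the most. Time passes only in rows, so rows that do not move let the fingers close. It gives the time, the measured TCP pose, the force and the opening at its end, in the units of the state.
- read_state(): the state, without advancing time (a new reading comes with each control period).
- snapshot(name): name is "scene" or "top" or "wrist"; returns the picture (384x512x3 uint8, red, green, blue); there is no depth.
- camera_model(name): a dict with "camera_matrix" (3x3 intrinsics, pixels), "extrinsics" (4x4, takes a point from camera to world coordinates). Camera axes: x right, y up, looking along -z (the intrinsics and any distortion apply to the point x, -y, -z); pixel columns grow to the right and rows downward; lengths in mm; the calibration is good to about 2 mm. A picture is of the moment at which its call begins: read the wrist's pose just before it. camera_model takes no time and is no camera call; for the wrist camera it gives the pose at the moment of the call.
- hand_in(): hands the job in, once; it reports no verdict.
The state is a dict: "clock": time; "joint_pos": joint angles; "qd": joint speeds; "tau": joint torques, N m; "eef_pos": TCP position; "orientation": TCP orientation; "wrist_force": force on the tool from outside, world axes, zero at the start; "torque": the same for the moment, N m; "grip_width": opening from 0.0 (shut) to 1.0 (fully open).
Only numpy, scipy, OpenCV 4.12 (cv2) and the standard library are available. Lean on these libraries where they do the work, as an engineer would, in place of code of your own. Each camera call takes 0.05 s, during which the arm holds its last target.

### The job

Two amber sample vials lie in the two lanes of the aluminium roll track. Pick up the flat-bladed paddle by its upright handle and with it gently roll the wide vial along its lane until it drops into the reading bay at the reader's end; do not touch the vials with the gripper or arm, and leave the slim vial where it lies. Then stand the paddle upright on the bench, clear of the track, and let go.

Things in the scene. Friction and masses are not known exactly. Their poses are not given: they have to be found in the camera images.
- track: Fixed metal two-lane track, 192 (x) by 348 mm (y); origin: midway between lanes, on the bench. Lanes run along y, centred at x = -46 and +46, 84 wide inside; wall tops 28 above the bench. Lane floor 14 above the bench from y = -150 to +96, then the bay, a recess with floor at 10, up to the reader block's face at y = +140 (block 44 high). A wide vial in the bay lies at y = 106 to 125.
- wide_vial: The wide vial, to be rolled: amber glass, paper band, white cap; a plain cylinder 30 mm in diameter, 80 mm long, about 60 g, lying across either lane, free to roll. Origin: its centre, 29 mm above the bench on the lane floor, 25 mm in the bay. Its x axis is the cylinder's axis (across the lane); y and z turn as it rolls.
- slim_vial: The slim vial, to be left alone: the same look and length (80 mm) but only 18 mm in diameter, lying in the other lane. Origin: its centre; x axis along the cylinder.
- paddle_grip (a point): Point in the paddle's handle, on its centre line, 85 mm above its underside. The paddle stands on the bench: a steel blade 56 mm wide (x), 28 thick (y), 40 high, and above it a square black handle 22 x 22 mm from 40 to 110 mm, centred. z up. Its 56 mm faces (+y, -y) push. About 200 g. A look-alike with round handle and round foot stands 10 cm or more away: not needed.
Things that resemble listed ones, but are neither listed nor needed, are in the scene too. Leave any yellow look-alike of the part that bears paddle_grip alone. What is shaped like the wide_vial but red is not meant.

How it is judged (in metres and radians):
On the way, in this order (a step that is already met when the one before it is completed fails the run):
1. the paddle is held by the fingers and lifted at least 10 mm off the bench (height (world z) of paddle_grip above 0.095 m and contact force between the fingers and paddle above 0.5 N), for 0.1 s.
2. the wide vial has moved 30 mm along its lane while the held paddle is at it (distance of wide_vial from where it was at the start of the episode above 0.03 m and horizontal distance between paddle_grip and wide_vial below 0.09 m and contact force between the fingers and paddle above 0.5 N).
3. the wide vial lies in the reading bay (y of wide_vial in the frame of track between 0.098 and 0.134 m and height (world z) of wide_vial below 0.035 m and x of wide_vial in the frame of track between -0.065 and 0.065 m and angle between the x axis of wide_vial and the x axis of track, either way round below 0.21 rad), for 0.2 s.
At the end, for the whole second after the job is handed in: The wide vial lies at rest in the reading bay of its lane (axis 98 to 134 mm from the track's origin along its y, across the lane to 12 degrees); the paddle stands upright (to 10 degrees) on the bench, released and at rest; the slim vial is within 20 mm of where it was (all of step 3 and linear speed of each of wide_vial, paddle below 0.02 m/s and height (world z) of paddle_grip between 0.078 and 0.092 m and angle between paddle_grip's own z axis and vertical below 0.17 rad and distance of slim_vial from where it was at the start of the episode below 0.02 m); the robot touches nothing.
It fails at once if the gripper or arm touches a vial (contact force between any of the fingers, the arm and wide_vial above 0.3 N or contact force between any of the fingers, the arm and slim_vial above 0.3 N).
It fails at once if the wide vial is knocked along, faster than 0.4 m/s (linear speed of wide_vial above 0.4 m/s).
It fails at once if the slim vial is moved 20 mm or more (distance of slim_vial from where it was at the start of the episode above 0.02 m).
It also fails if it takes over 51 s, if anything falls off the work surface, if the arm or the gripper's body presses on something with over 40 N, if the wrist force passes 120 N, or if a joint passes its speed limit or range.

## Working session

There is one attempt and no reset: what is moved stays moved. The work goes in short steps, Python scripts to look and compute and a tool call to move; the robot and the scene stay as the last step left them, time stands still between calls to the robot, and variables do not carry over. Pictures are saved under pics/ and viewed, and the job is handed in when it is done.

Besides the shell and the picture viewer there is one more tool, called after ">>>" as a command line: name --argument value ..., lists and objects as JSON in quotes. step_arm: Moves the arm, as the interface text tells. Its arguments: {"type":"object","properties":{"deltas":{"type":"array","items":{"type":"array","items":{"type":"array","items":{"type":"number"}}}}},"required":["deltas"]}

```bash
mkdir -p pics
python3 - <<'E'
from rig import *
import cv2
s=read_state(); print({k:s[k] for k in s if k not in('tau','qd')})
for n in ('scene','top','wrist'):
    im=snapshot(n); cv2.imwrite(f'pics/{n}0.png',im[:,:,::-1])
    c=camera_model(n); print(n,c)
E
```

```text
{'clock': 0.0, 'joint_pos': array([-7.68200025e+01,  1.48579340e+01,  8.80126434e+01, -1.27293618e-03,
        7.72342279e+01, -1.16197595e+01]), 'eef_pos': array([ 230.58904251, -498.75847172,  242.81915531]), 'orientation': array([[ 9.07777266e-01,  4.19452313e-01, -4.38173711e-04],
       [ 4.19452398e-01, -9.07775595e-01,  1.77607168e-03],
       [ 3.47213972e-04, -1.79607051e-03, -9.99998327e-01]]), 'wrist_force': array([ 0.39525778, -0.52827624, -0.46364956]), 'torque': array([0.02572906, 0.02257457, 0.00414345]), 'grip_width': 0.999073197753693}
scene {'camera_matrix': array([[487.57152363,   0.        , 261.03567221],
       [  0.        , 487.57152363, 183.59018172],
       [  0.        ,   0.        ,   1.        ]]), 'extrinsics': array([[ 2.76965641e-01, -6.16039606e-01,  7.37417953e-01,
         1.18570863e+03],
       [ 9.60676402e-01,  1.93321378e-01, -1.99318078e-01,
        -3.00065054e+02],
       [-1.97708244e-02,  7.63624285e-01,  6.45358091e-01,
         6.55924425e+02],
       [ 0.00000000e+00,  0.00000000e+00,  0.00000000e+00,
         1.00000000e+00]])}
top {'
[... 361 characters left out ...]
 [ 2.64373659e-03,  1.58227584e-01,  9.87399130e-01,
         8.75367172e+02],
       [ 0.00000000e+00,  0.00000000e+00,  0.00000000e+00,
         1.00000000e+00]])}
wrist {'camera_matrix': array([[305.84353942,   0.        , 247.8759107 ],
       [  0.        , 305.84353942, 197.17558924],
       [  0.        ,   0.        ,   1.        ]]), 'extrinsics': array([[ 4.18641070e-01,  8.75399510e-01,  2.41692682e-01,
         2.98848109e+02],
       [-9.08150779e-01,  4.03937496e-01,  1.09984825e-01,
        -4.68955771e+02],
       [-1.34807536e-03, -2.65537562e-01,  9.64099572e-01,
         3.84408866e+02],
       [ 0.00000000e+00,  0.00000000e+00,  0.00000000e+00,
         1.00000000e+00]])}
```

View pics/top0.png

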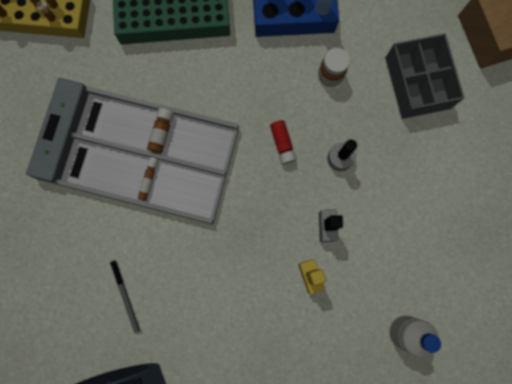

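View pics/scene0.png

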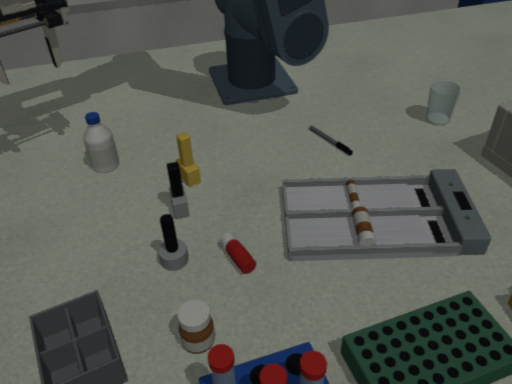

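View pics/wrist0.png

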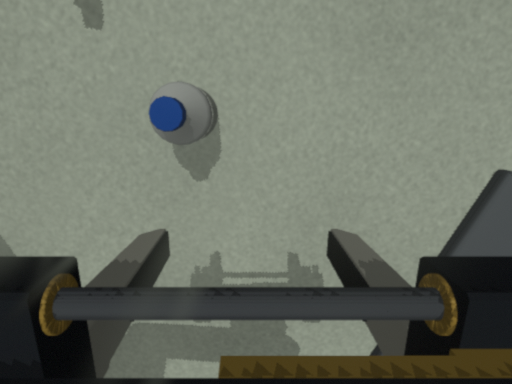

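The top view shows three candidates for the paddle. At (330,225) the blade is rectangular grey with a square black handle. At (343,155) the foot and handle are round, so it is the look-alike. At (313,277) the whole part is yellow, so it must be left alone. The one at (330,225) fits. The wide vial is at (159,131) in the far lane and the slim vial at (147,178) in the near lane. I'll confirm with enlarged crops.

Run:
```python
import cv2, numpy as np
t=cv2.imread('pics/top0.png'); s=cv2.imread('pics/scene0.png')
a=cv2.resize(t[195:255,300:360],(400,400),interpolation=cv2.INTER_CUBIC)
b=cv2.resize(s[150:230,150:230],(400,400),interpolation=cv2.INTER_CUBIC)
cv2.imwrite('pics/crop1.png',np.hstack([a,b]))
cv2.imwrite('pics/crop2.png',cv2.resize(t[70:235,20:250],(800,574),interpolation=cv2.INTER_CUBIC))
```

```text
(no output)
```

View pics/crop1.png

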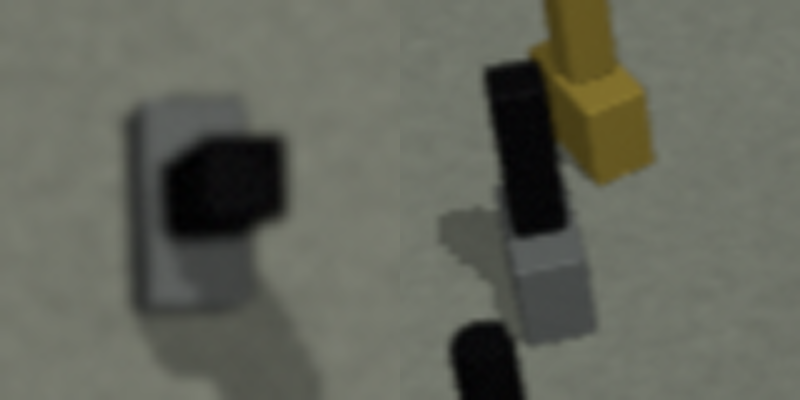

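View pics/crop2.png

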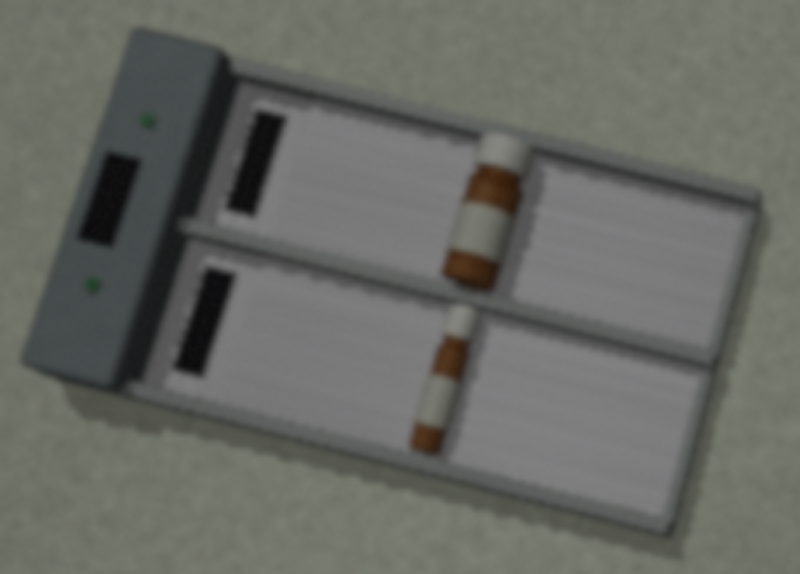

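```bash
cat > h.py <<'E'
from rig import *
import numpy as np, cv2
def ray(cam,uv):
    K=cam['camera_matrix'];E=cam['extrinsics']
    d=np.linalg.inv(K)@np.array([uv[0],uv[1],1.]); d=np.array([d[0],-d[1],-d[2]])
    return E[:3,3],E[:3,:3]@d
def onz(cam,uv,z):
    o,d=ray(cam,uv); return o+d*(z-o[2])/d[2]
def proj(cam,P):
    E=cam['extrinsics'];p=E[:3,:3].T@(np.array(P,float)-E[:3,3])
    q=cam['camera_matrix']@np.array([p[0],-p[1],-p[2]]);return q[:2]/q[2]
E
python3 - <<'E'
from h import *
np.set_printoptions(precision=1,suppress=True)
T=camera_model('top');S=camera_model('scene')
c1=lambda u,v:(300+u*60/400-.4,195+v*60/400-.4)
c2=lambda u,v:(20+u/3.478-.4,70+v/3.478-.4)
print('blade top');
for p in [(143,97),(245,93),(250,300),(148,308)]: print(onz(T,c1(*p),40))
print('handle top')
for p in [(285,138),(285,215)]: print(onz(T,c1(*p),110))
print('track')
for p,z in [((760,195),28),((672,530),28),((135,30),44),((25,360),44),((108,387),44),((228,52),44)]: print(z,onz(T,c2(*p),z))
print('wide');
for p in [(502,135),(469,283)]: print(onz(T,c2(*p),32))
print('slim')
for p in [(463,308),(426,450)]: print(onz(T,c2(*p),25))
# masks: orange/amber
t=cv2.imread('pics/top0.png');s=cv2.imread('pics/scene0.png')
for n,im,c in(('top',t,T),('scene',s,S)):
    hsv=cv2.cvtColor(im,cv2.COLOR_BGR2HSV)
    m=((hsv[...,2]<25)).astype(np.uint8)
    k,l,st,ce=cv2.connectedComponentsWithStats(m)
    for i in range(1,k):
        if 40<st[i,4]<1500: print(n,'dark',st[i],ce[i])
E
```

```text
blade top
[ 486.3 -259.4   40. ]
[ 487.1 -286.8   40. ]
[ 431.9 -286.1   40. ]
[ 430. -259.   40.]
handle top
[ 467.5 -283.2  110. ]
[ 448.6 -282.5  110. ]
track
28 [ 645.4 -111.5   28. ]
28 [465.8 -65.3  28. ]
44 [734.  221.6  44. ]
44 [554.7 268.   44. ]
44 [540.2 224.4  44. ]
44 [721.3 171.4  44. ]
wide
[678.4  26.7  32. ]
[597.   42.3  32. ]
slim
[585.1  46.6  25. ]
[509.  64.  25.]
top dark [290   3  14  13 150] [296.4   8.8]
top dark [263   4  15  13 148] [270.1  10. ]
top dark [ 87 103  13  27 159] [ 93.  116.3]
top dark [ 44 115  15  25 197] [ 51.  126.8]
top dark [339 141  17  19 191] [346.9 149.7]
top dark [ 72 149  14  27 166] [ 78.3 162. ]
top dark [325 216  17  15 208] [333.  222.6]
top dark [112 262  10  22  92] [116.6 272.5]
top dark [ 80 366  67  18 401] [113.6 375.4]
top dark [120 378  22   6  77] [133.5 381.3]
scene dark [  0   0  67  28 748] [41.6 11.8]
scene dark [46 38 10 28 41] [50.1 50.5]
scene dark [227  39   6  42 110] [229.2  60. ]
scene dark [336 143  16  12  78] [343.6 148.1]
scene dark [168 163  15  34 348] [175.  179.4]
scene dark [416 190  13  16 110] [
[... 1521 characters left out ...]
e dark [490 351  11   9  74] [494.8 354.9]
scene dark [400 352  10   9  73] [404.3 355.9]
scene dark [286 354  15  21 234] [293.2 363.8]
scene dark [438 354  10   9  74] [442.4 358.1]
scene dark [385 357  10  10  77] [389.6 361.5]
scene dark [476 356  11  10  79] [481.  360.6]
scene dark [423 360  11   9  76] [428.  363.9]
scene dark [370 363  10  10  76] [374.7 367.3]
scene dark [462 362  11  10  80] [466.9 366.3]
scene dark [250 365  13  19 142] [255.4 374.5]
scene dark [409 365  10  10  79] [413.4 369.7]
scene dark [448 367  10  11  80] [452.5 372.1]
scene dark [394 371  10  10  83] [398.6 375.7]
scene dark [433 373  11  11  87] [438.  378.2]
scene dark [379 377  10   7  61] [383.1 380.3]
```

Confirmed: the blade top measures 56 x 27 mm, centred at (459,-273) with yaw about 0. I make the track origin about (600,78) with yaw about -14.7°. The wide vial is at track (47,-33), so it is in the +46 lane. I'll cross-check in the scene view.

Run:
```python
from h import *
import rig
print([n for n in dir(rig) if not n.startswith('_')])
try: print(finger_overhang)
except Exception as e: print(e)
S=camera_model('scene'); s=cv2.imread('pics/scene0.png')
a=np.radians(-14.7);R=np.array([[np.cos(a),-np.sin(a)],[np.sin(a),np.cos(a)]])
tr=lambda x,y,z:np.append(np.array([600,78.2])+R@[x,y],z)
P={'p':[(459+sx*28,-273+sy*14,40) for sx in(-1,1) for sy in(-1,1)]+[(459+sx*11,-273+sy*11,110) for sx in(-1,1) for sy in(-1,1)],
 't':[tr(sx*96,-174,28) for sx in(-1,1)]+[tr(sx*96,174,44) for sx in(-1,1)]+[tr(0,-174,28),tr(0,140,28)],'w':[tr(46+40,-33,29),tr(46-40,-33,29)]}
S2=cv2.resize(s,None,fx=2,fy=2,interpolation=cv2.INTER_CUBIC)
for k,v in P.items():
    for p in v:
        q=proj(S,p)*2; cv2.circle(S2,tuple(int(round(i)) for i in q),2,(0,255,0),-1)
cv2.imwrite('pics/chk.png',S2[280:560,300:1000])
```

```text
['MotionError', 'camera_model', 'finger_overhang', 'hand_in', 'read_state', 'snapshot']
25.0
```

View pics/chk.png

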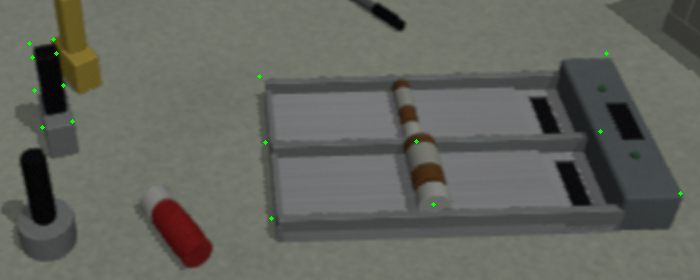

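>>> step_arm --deltas '[[[0,0,0,0.108,1],[0,0,0,0.108,1],[0,0,0,0.108,1],[0,0,0,0.108,1],[0.0285,-0.0282,0,0,1],[0.0285,-0.0282,0,0,1],[0.0285,-0.0282,0,0,1],[0.0285,-0.0282,0,0,1],[0.0285,-0.0282,0,0,1],[0.0285,-0.0282,0,0,1],[0.0285,-0.0282,0,0,1],[0,0,0,0,1]]]'

```text
clock: 1.15
eef_pos: [433.9, -296.2, 243.6]
orientation: [[1.0, 0.007, 0.002], [0.007, -1.0, 0.003], [0.002, -0.003, -1.0]]
wrist_force: [-0.1, -0.3, 0.9]
grip_width: 1.002
```

The scene overlay matches everywhere to within about 2-3 px, about 5 mm. That confirms which objects are which. I'll refine with the wrist camera.

Run:
```python
from h import *
np.set_printoptions(precision=2,suppress=True)
W=camera_model('wrist'); im=snapshot('wrist')[:,:,::-1].copy(); s=read_state(); print(s['eef_pos'],s['orientation'])
cv2.imwrite('pics/w1.png',im); np.save('w1.npy',W)
for z in(40,110):
  for sx in(-1,1):
    for sy in(-1,1):
      h=(28,14) if z==40 else (11,11)
      print(z,sx,sy,proj(W,(459+sx*h[0],-273+sy*h[1],z)))
```

```text
[ 432.08 -298.65  243.45] [[ 1.    0.01  0.  ]
 [ 0.01 -1.    0.  ]
 [ 0.   -0.   -1.  ]]
40 -1 -1 [239.74 183.12]
40 -1 1 [215.5  182.97]
40 1 -1 [239.68 133.71]
40 1 1 [214.39 133.55]
110 -1 -1 [234.29 181.76]
110 -1 1 [210.38 181.6 ]
110 1 -1 [234.15 157.88]
110 1 1 [209.73 157.72]
```

View pics/w1.png

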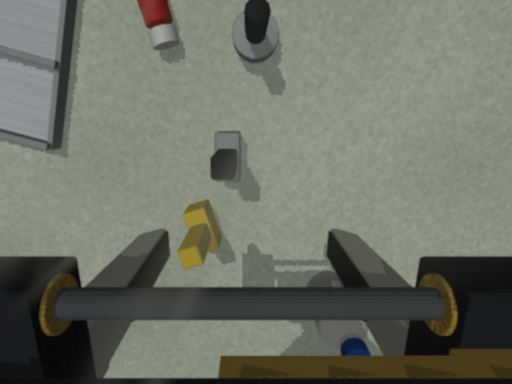

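The wrist view shows the paddle at (226,156) with its handle top at about (224,166). I'll enlarge it to measure.

Run:
```python
from h import *
im=cv2.imread('pics/w1.png')
c=cv2.convertScaleAbs(im[120:190,190:260],alpha=1.6,beta=15)
cv2.imwrite('pics/w1c.png',cv2.resize(c,(560,560),interpolation=cv2.INTER_CUBIC))
```

```text
(no output)
```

View pics/w1c.png

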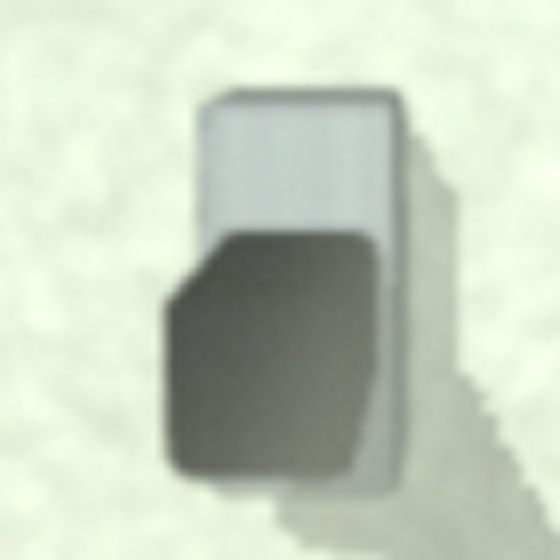

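>>> step_arm --deltas '[[[0.0145,-0.0125,0,0.003,1],[0.0145,-0.0125,0,0.004,1],[0,0,0.02,0,1],[0,0,0.02,0,1],[0,0,0.02,0,1],[0,0,0.02,0,1],[0,0,0.02,0,1],[0,0,0.02,0,1],[0,0,0.02,0,1],[0,0,0.012,0,1],[0,0,0,0,1],[0,0,0,0,1]]]'

```text
clock: 2.2
eef_pos: [458.1, -277.3, 91.1]
orientation: [[1.0, -0.007, -0.002], [-0.007, -1.0, 0.001], [-0.002, -0.001, -1.0]]
wrist_force: [0.2, -0.9, 0.4]
grip_width: 1.002
```

Run:
```python
from h import *
print(read_state()['eef_pos'])
cv2.imwrite('pics/w2.png',snapshot('wrist')[:,:,::-1])
```

```text
[ 458.07446393 -277.34027508   91.08896264]
```

View pics/w2.png

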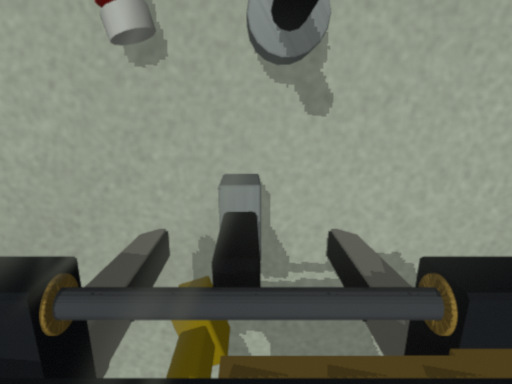

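The handle is between the fingers, at col 237 against a finger midpoint of 248. That fits the 4 mm y error, so I'll correct it and close.

>>> step_arm --deltas '[[[0.003,-0.004,0,0,1],[0,0,0,0,1],[0,0,0,0,-1],[0,0,0,0,-1],[0,0,0,0,-1],[0,0,0,0,-1],[0,0,0,0,-1],[0,0,0,0,-1],[0,0,0,0,-1],[0,0,0,0,-1],[0,0,0,0,-1],[0,0,0,0,-1]]]'

```text
clock: 3.25
eef_pos: [462.1, -272.8, 91.6]
orientation: [[1.0, -0.006, -0.0], [-0.006, -1.0, 0.0], [-0.0, -0.0, -1.0]]
wrist_force: [0.2, -0.1, -0.2]
grip_width: 0.329
```

>>> step_arm --deltas '[[[0,0,0,0,-1],[0,0,0,0,-1],[0,0,0,0,-1],[0,0,0,0,-1],[0,0,0,0,-1],[0,0,0,0,-1],[0,0,0,0,-1],[0,0,0,0,-1]]]'

```text
clock: 3.92
eef_pos: [462.0, -272.7, 91.6]
orientation: [[1.0, -0.006, -0.0], [-0.006, -1.0, 0.0], [-0.0, -0.0, -1.0]]
wrist_force: [0.2, 0.9, -0.9]
grip_width: 0.236
```

Gripped at an opening of 0.236, which is 22 mm. Lifting and turning to the track's yaw.

>>> step_arm --deltas '[[[0,0,-0.01,0,-1],[0,0,-0.01,0,-1],[0,0,-0.02,0,-1],[0,0,-0.02,0,-1],[0,0,-0.02,0,-1],[0,0,0,0.05,-1],[0,0,0,0.05,-1],[0,0,0,0.05,-1],[0,0,0,0.05,-1],[0,0,0,0.05,-1],[0,0,0,0,-1],[0,0,0,0,-1]]]'

```text
clock: 4.92
eef_pos: [462.2, -272.9, 172.5]
orientation: [[0.968, -0.252, 0.001], [-0.252, -0.968, -0.001], [0.001, 0.0, -1.0]]
wrist_force: [0.1, 1.0, -2.6]
grip_width: 0.237
```

Run:
```python
from h import *
s=read_state();print(s['eef_pos'],s['orientation'],s['wrist_force'],s['grip_width'])
im=np.hstack([cv2.resize(snapshot(n)[:,:,::-1],(400,300)) for n in('scene','wrist')])
cv2.imwrite('pics/lift.png',im)
```

```text
[ 462.17569337 -272.88739561  172.47122765] [[ 9.67734305e-01 -2.51971992e-01  6.55962839e-04]
 [-2.51971580e-01 -9.67734416e-01 -6.49936054e-04]
 [ 7.98563497e-04  4.63681422e-04 -9.99999574e-01]] [ 0.08607112  0.971178   -2.5751912 ] 0.2367727014253085
```

View pics/lift.png

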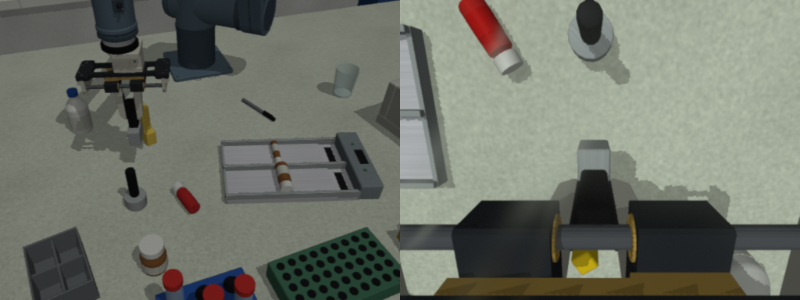

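>>> step_arm --deltas '[[[0,-0.03,0,0,-1],[0,-0.03,0,0,-1],[0,-0.03,0,0,-1],[0,-0.03,0,0,-1],[0,-0.03,0,0,-1],[0.018,-0.028,0,0,-1],[0.018,-0.028,0,0,-1],[0.018,-0.028,0,0,-1],[0.018,-0.028,0,0,-1],[0.018,-0.028,0,0,-1],[0,0,0,0,-1],[0,0,0,0,-1]]]'

```text
clock: 6.02
eef_pos: [623.3, -13.6, 171.1]
orientation: [[0.968, -0.25, -0.001], [-0.25, -0.968, 0.0], [-0.001, 0.0, -1.0]]
wrist_force: [0.3, 0.3, -2.7]
grip_width: 0.236
```

Run:
```python
from h import *
s=read_state();print(s['eef_pos'],s['orientation'][:,0],s['grip_width'])
np.save('w3.npy',camera_model('wrist'))
w=snapshot('wrist')[:,:,::-1];t=snapshot('top')[:,:,::-1]
cv2.imwrite('pics/w3.png',w);cv2.imwrite('pics/t3.png',t)
cv2.imwrite('pics/t3c.png',cv2.resize(t[70:235,20:250],(800,574),interpolation=cv2.INTER_CUBIC))
```

```text
[623.28710683 -13.61182484 171.14879173] [ 9.68279290e-01 -2.49869798e-01 -5.47624722e-04] 0.23621761571840083
```

View pics/w3.png

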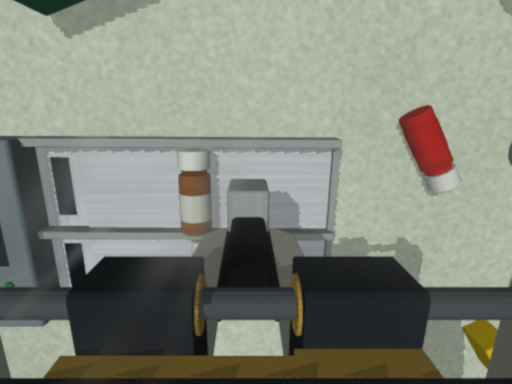

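View pics/t3c.png

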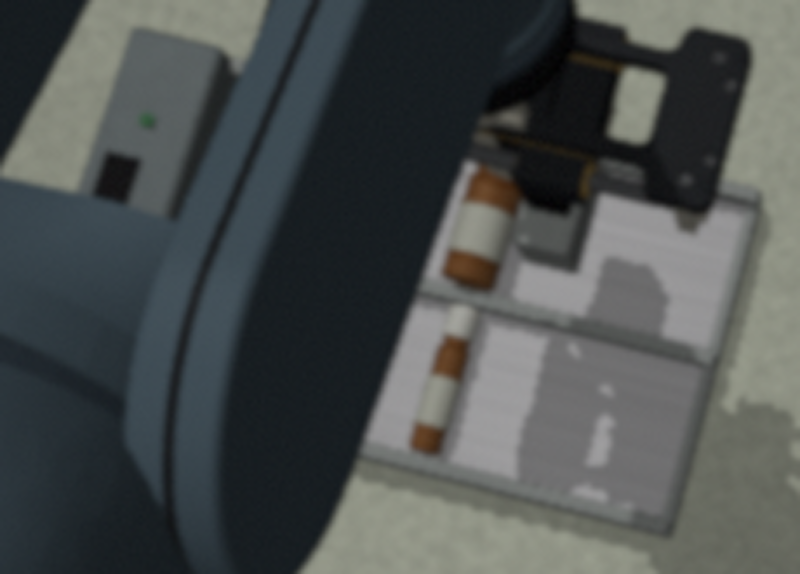

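The wrist view shows the lane lines parallel to the image rows. The wide vial spans (179-211, 150-235), and the front outer wall corner is at (340,141). I'll measure in the tool frame.

Run:
```python
from h import *
np.set_printoptions(precision=1,suppress=True)
W=np.load('w3.npy',allow_pickle=True).item()
s=read_state();R=s['orientation'];p=s['eef_pos']
# track-like frame relative to tool: lateral=tool x, forward=-tool y
def L(uv,z):
    d=onz(W,uv,z)-p; return np.array([d@R[:,0],-d@R[:,1]])
print('outer corner',L((340,139.5),28),'outer left',L((25,139.5),28))
print('midwall upper/lower edge R',L((328,229),28),L((328,237),28),' L',L((45,229),28),L((45,237),28))
print('vial ends',L((194,150.5),29+14),L((195,235),25),'sides',L((179,195),29),L((211,195),29))
print('bay black',L((53,185),14),L((74,185),14),'block face',L((17,150),44))
im=cv2.imread('pics/w3.png')
cv2.imwrite('pics/w3c.png',cv2.resize(im[125:255,0:350],(800,297),interpolation=cv2.INTER_CUBIC))
```

```text
outer corner [ 52.8 -82.8] outer left [ 52.2 206.2]
midwall upper/lower edge R [-34.9 -78.1] [-43.5 -78.7]  L [-35.5 203.1] [-44.  204.6]
vial ends [44.2 49. ] [-42.8  54.9] sides [ 0.  67.7] [ 0.1 37. ]
bay black [  6.1 196.8] [  6.2 175.8] block face [ 44.5 203.4]
```

View pics/w3c.png

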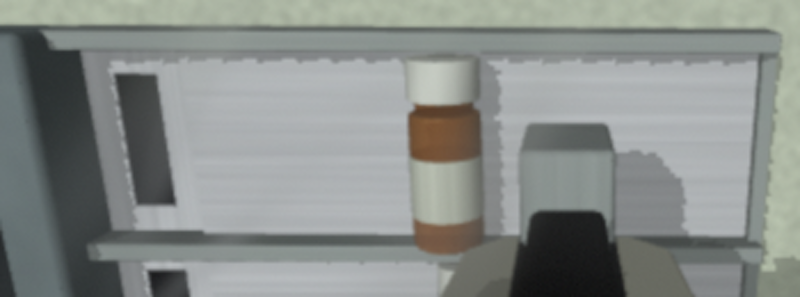

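The lane centre is 3-5 mm further along +x than the tool. The vial axis is about 50 mm ahead, leaving a gap of about 22 mm. I'll shift 3 mm sideways and lower to about 5 mm above the lane floor.

>>> step_arm --deltas '[[[0.003,0,0,0,-1],[0,0,0.01,0,-1],[0,0,0.01,0,-1],[0,0,0.01,0,-1],[0,0,0.01,0,-1],[0,0,0.01,0,-1],[0,0,0.01,0,-1],[0,0,0,0,-1],[0,0,0,0,-1]]]'

```text
clock: 6.87
eef_pos: [625.0, -15.7, 110.5]
orientation: [[0.967, -0.253, -0.002], [-0.253, -0.967, 0.0], [-0.002, 0.0, -1.0]]
wrist_force: [0.1, 1.0, -2.2]
grip_width: 0.232
```

```bash
cat > look.py <<'E'
from h import *
import sys
n=sys.argv[1]
s=read_state();print(s['clock'],s['eef_pos'].round(1),s['orientation'][:,0].round(3),s['wrist_force'].round(1),s['grip_width'])
w=snapshot('wrist')[:,:,::-1];c=snapshot('scene')[:,:,::-1]
cv2.imwrite(f'pics/{n}.png',np.hstack([cv2.resize(w,(400,300)),cv2.resize(c[150:290,260:510],(400,224),interpolation=cv2.INTER_CUBIC)] if 0 else [cv2.resize(w,(400,300)),cv2.resize(c[140:290,265:465+0],(400,300),interpolation=cv2.INTER_CUBIC)]))
E
python3 look.py l4
```

```text
6.8667 [625.  -15.7 110.5] [ 0.967 -0.253 -0.002] [ 0.1  1.  -2.2] 0.2323312601316442
```

View pics/l4.png

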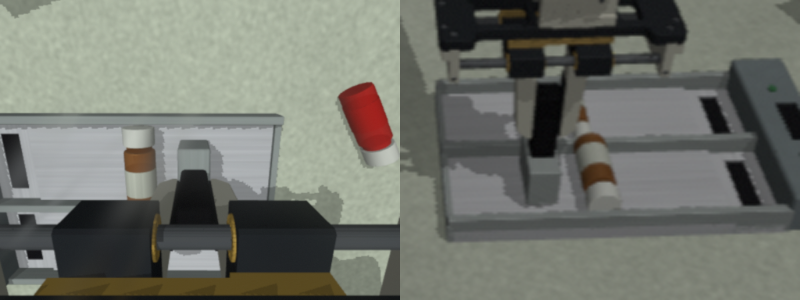

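The blade is inside the wide lane, clear of both walls and behind the vial. I'll start a slow push at about 36 mm/s.

>>> step_arm --deltas '[[[0,-0.003,0,0,-1],[0,-0.003,0,0,-1],[0,-0.003,0,0,-1],[0,-0.003,0,0,-1],[0,-0.003,0,0,-1],[0,-0.003,0,0,-1],[0,-0.003,0,0,-1],[0,-0.003,0,0,-1],[0,-0.003,0,0,-1],[0,-0.003,0,0,-1],[0,-0.003,0,0,-1],[0,-0.003,0,0,-1]]]'

```text
clock: 7.97
eef_pos: [634.7, 19.3, 111.6]
orientation: [[0.967, -0.253, -0.0], [-0.253, -0.967, 0.0], [-0.0, -0.0, -1.0]]
wrist_force: [-0.4, -0.5, -2.1]
grip_width: 0.235
```

```bash
python3 look.py l5
```

```text
7.9667 [634.7  19.3 111.6] [ 0.967 -0.253 -0.   ] [-0.4 -0.5 -2.1] 0.23482536468297535
```

View pics/l5.png

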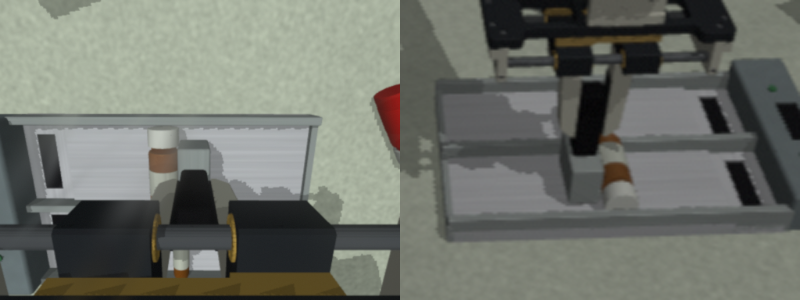

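The vial is now rolling with the blade. I'll continue.

>>> step_arm --deltas '[[[0,-0.003,0,0,-1],[0,-0.003,0,0,-1],[0,-0.003,0,0,-1],[0,-0.003,0,0,-1],[0,-0.003,0,0,-1],[0,-0.003,0,0,-1],[0,-0.003,0,0,-1],[0,-0.003,0,0,-1],[0,-0.003,0,0,-1],[0,-0.003,0,0,-1],[0,-0.003,0,0,-1],[0,-0.003,0,0,-1]]]'

```text
clock: 9.07
eef_pos: [643.8, 54.2, 111.6]
orientation: [[0.967, -0.253, -0.0], [-0.253, -0.967, 0.0], [-0.0, 0.0, -1.0]]
wrist_force: [0.2, 0.2, -1.7]
grip_width: 0.233
```

>>> step_arm --deltas '[[[0,-0.003,0,0,-1],[0,-0.003,0,0,-1],[0,-0.003,0,0,-1],[0,-0.003,0,0,-1],[0,-0.003,0,0,-1],[0,-0.003,0,0,-1],[0,-0.003,0,0,-1],[0,-0.003,0,0,-1],[0,-0.003,0,0,-1],[0,-0.003,0,0,-1]]]'

```text
clock: 9.9
eef_pos: [651.5, 83.2, 111.7]
orientation: [[0.967, -0.253, 0.0], [-0.253, -0.967, -0.0], [0.0, -0.0, -1.0]]
wrist_force: [-0.2, -0.4, -2.9]
grip_width: 0.235
```

```bash
python3 look.py l6
```

```text
9.9 [651.5  83.2 111.7] [ 0.967 -0.253  0.   ] [-0.2 -0.4 -2.9] 0.2354531515093733
```

View pics/l6.png

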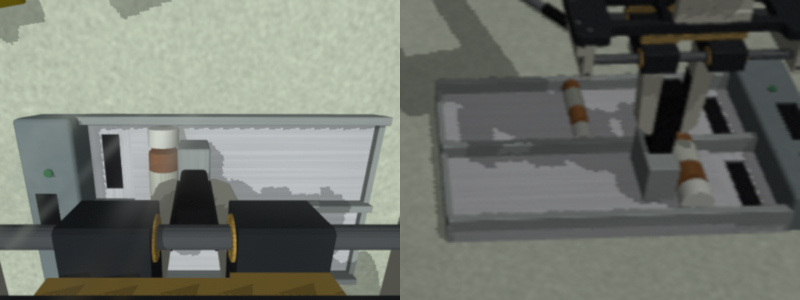

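The vial is still in contact, at track y of about 47, with the slim vial unmoved. I'll continue toward the edge and slow down near it.

>>> step_arm --deltas '[[[0,-0.003,0,0,-1],[0,-0.003,0,0,-1],[0,-0.003,0,0,-1],[0,-0.003,0,0,-1],[0,-0.003,0,0,-1],[0,-0.003,0,0,-1],[0,-0.003,0,0,-1],[0,-0.003,0,0,-1],[0,-0.003,0,0,-1],[0,-0.003,0,0,-1],[0,-0.003,0,0,-1],[0,-0.002,0,0,-1]]]'

```text
clock: 11.0
eef_pos: [660.3, 117.2, 111.7]
orientation: [[0.967, -0.253, 0.0], [-0.253, -0.967, 0.0], [0.0, -0.0, -1.0]]
wrist_force: [-0.5, -0.1, -2.5]
grip_width: 0.232
```

>>> step_arm --deltas '[[[0,-0.002,0,0,-1],[0,-0.002,0,0,-1],[0,-0.002,0,0,-1],[0,-0.002,0,0,-1],[0,-0.002,0,0,-1],[0,-0.002,0,0,-1],[0,0,0,0,-1],[0,0,0,0,-1]]]'

```text
clock: 11.67
eef_pos: [663.3, 128.5, 111.6]
orientation: [[0.967, -0.253, -0.0], [-0.253, -0.967, -0.0], [-0.0, 0.0, -1.0]]
wrist_force: [0.4, -0.5, -1.8]
grip_width: 0.234
```

```bash
python3 look.py l7
```

```text
11.6667 [663.3 128.5 111.6] [ 0.967 -0.253 -0.   ] [ 0.4 -0.5 -1.8] 0.23368052155745905
```

View pics/l7.png

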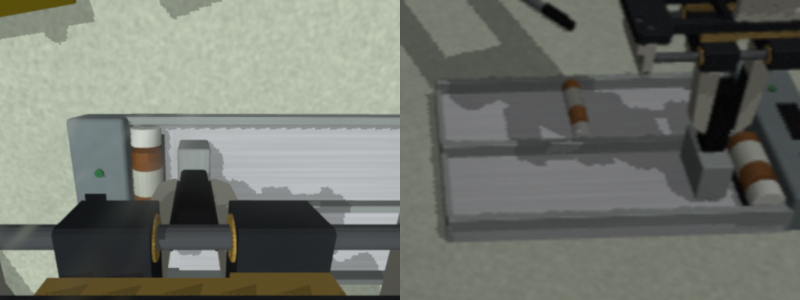

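The vial has dropped into the bay and sits ahead of the blade with a gap, against the reader end. I'll back off and lift.

>>> step_arm --deltas '[[[0,0.005,0,0,-1],[0,0.01,0,0,-1],[0,0.01,0,0,-1],[0,0.005,0,0,-1],[0,0,-0.01,0,-1],[0,0,-0.02,0,-1],[0,0,-0.02,0,-1],[0,0,-0.02,0,-1],[0,0,-0.01,0,-1],[0,0,0,0,-1]]]'

```text
clock: 12.6
eef_pos: [657.5, 99.2, 195.6]
orientation: [[0.967, -0.254, 0.007], [-0.254, -0.967, 0.0], [0.006, -0.002, -1.0]]
wrist_force: [0.4, -0.3, -3.0]
grip_width: 0.233
```

Run:
```python
from h import *
np.save('w8.npy',camera_model('wrist'))
s=read_state();print(s['eef_pos'],s['grip_width'],s['orientation'][:,0])
cv2.imwrite('pics/w8.png',snapshot('wrist')[:,:,::-1])
```

```text
[657.46536245  99.23267411 195.59990009] 0.23289465274090682 [ 0.96728912 -0.25359579  0.00639753]
```

View pics/w8.png

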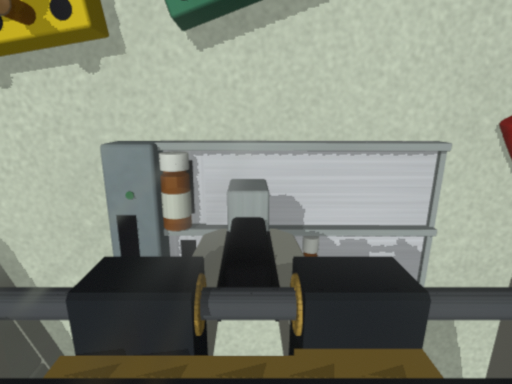

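The vial at (176,190) lies square in the bay, touching neither the blade nor the tool. I'll carry the paddle back to its free original spot.

>>> step_arm --deltas '[[[-0.019,0.028,0,0,-1],[-0.019,0.028,0,0,-1],[-0.019,0.028,0,0,-1],[-0.019,0.028,0,0,-1],[-0.019,0.028,0,0,-1],[0,0.03,0,0,-1],[0,0.03,0,0,-1],[0,0.03,0,0,-1],[0,0.03,0,0,-1],[0,0.03,0,0,-1],[0,0.03,0,0,-1],[0,0,0,0,-1]]]'

```text
clock: 13.65
eef_pos: [481.0, -190.6, 190.4]
orientation: [[0.966, -0.257, -0.002], [-0.257, -0.966, -0.002], [-0.002, 0.002, -1.0]]
wrist_force: [0.4, -0.4, -1.8]
grip_width: 0.234
```

>>> step_arm --deltas '[[[0,0.03,0,0,-1],[0,0.03,0,0,-1],[0,0.03,0,0,-1],[0,0,0,0,-1],[0,0,0,0,-1]]]'

```text
clock: 14.07
eef_pos: [459.1, -273.7, 190.3]
orientation: [[0.967, -0.256, -0.002], [-0.256, -0.967, 0.002], [-0.002, -0.001, -1.0]]
wrist_force: [0.3, -0.1, -1.8]
grip_width: 0.237
```

Run:
```python
from h import *
s=read_state();print(s['eef_pos'],s['grip_width'],s['orientation'])
cv2.imwrite('pics/b9.png',np.hstack([cv2.resize(snapshot(n)[:,:,::-1],(400,300)) for n in('wrist','top')]))
```

```text
[ 459.06184994 -273.6990344   190.30626602] 0.236587540329255 [[ 0.96664651 -0.25610915 -0.00162298]
 [-0.25610613 -0.96664688  0.00185873]
 [-0.00204489 -0.00138108 -0.99999696]]
```

View pics/b9.png

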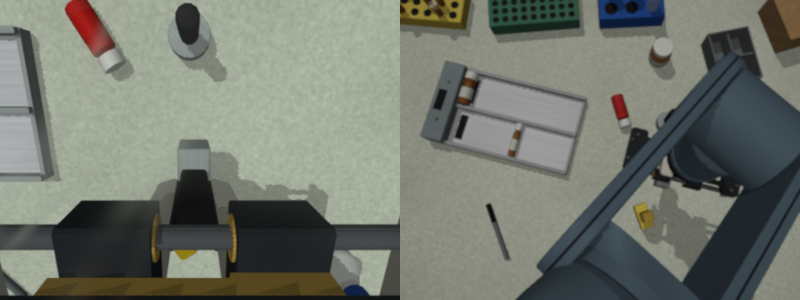

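>>> step_arm --deltas '[[[0,0,0.012,0,-1],[0,0,0.014,0,-1],[0,0,0.014,0,-1],[0,0,0.014,0,-1],[0,0,0.014,0,-1],[0,0,0.012,0,-1],[0,0,0.008,0,-1],[0,0,0.003,0,-1],[0,0,0.002,0,-1],[0,0,0.001,0,-1],[0,0,0,0,-1],[0,0,0,0,-1]]]'

```text
clock: 15.17
eef_pos: [460.3, -273.5, 98.3]
orientation: [[0.967, -0.253, 0.001], [-0.253, -0.967, -0.001], [0.001, 0.001, -1.0]]
wrist_force: [0.5, 0.2, -2.1]
grip_width: 0.236
```

>>> step_arm --deltas '[[[0,0,0.002,0,-1],[0,0,0.002,0,-1],[0,0,0.001,0,-1],[0,0,0.001,0,-1],[0,0,0.0005,0,-1],[0,0,0,0,-1],[0,0,0,0,-1]]]'

```text
clock: 15.75
eef_pos: [459.9, -273.3, 91.6]
orientation: [[0.967, -0.253, 0.0], [-0.253, -0.967, -0.0], [0.0, 0.0, -1.0]]
wrist_force: [-0.7, -0.4, 5.0]
grip_width: 0.236
```

The wrist force changed from -2 to +5 N at z = 91.6, the height it stood at when I picked it up, so the paddle is on the bench. Releasing.

>>> step_arm --deltas '[[[0,0,0,0,-0.3],[0,0,0,0,-0.1],[0,0,0,0,0.2],[0,0,0,0,0.6],[0,0,0,0,1],[0,0,0,0,1],[0,0,0,0,1],[0,0,0,0,1],[0,0,0,0,1],[0,0,0,0,1],[0,0,0,0,1],[0,0,0,0,1]]]'

```text
clock: 16.75
eef_pos: [459.9, -273.2, 91.2]
orientation: [[0.967, -0.253, 0.0], [-0.253, -0.967, -0.0], [0.0, 0.0, -1.0]]
wrist_force: [-0.1, 0.3, 0.0]
grip_width: 0.989
```

```bash
python3 look.py l10
```

```text
16.75 [ 459.9 -273.2   91.2] [ 0.967 -0.253  0.   ] [-0.1  0.3  0. ] 0.9890843037308895
```

View pics/l10.png

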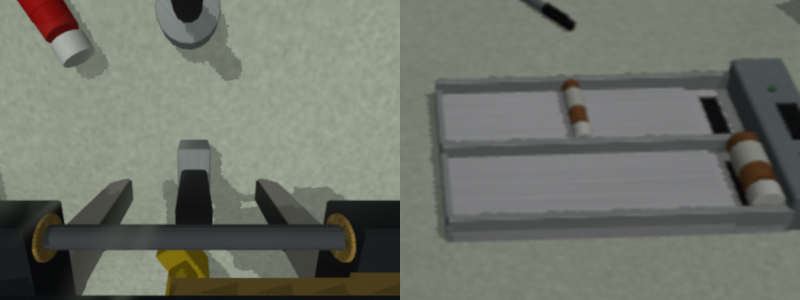

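Released: the paddle stands between the open fingers with clear gaps on both sides. I'll go straight up, then check.

>>> step_arm --deltas '[[[0,0,-0.005,0,1],[0,0,-0.015,0,1],[0,0,-0.02,0,1],[0,0,-0.02,0,1],[0,0,-0.02,0,1],[0,0,-0.02,0,1],[0,0,-0.02,0,1],[0,0.03,-0.02,0,1],[-0.02,0.03,0,0,1],[-0.02,0.03,0,0,1],[0,0,0,0,1],[0,0,0,0,1]]]'

```text
clock: 17.85
eef_pos: [397.2, -351.3, 231.6]
orientation: [[0.966, -0.257, 0.0], [-0.257, -0.966, -0.0], [0.0, 0.0, -1.0]]
wrist_force: [0.2, 0.0, 0.0]
grip_width: 1.002
```

Run:
```python
from h import *
s=read_state();print(s['clock'],s['eef_pos'],s['wrist_force'],abs(s['qd']).max())
T=camera_model('top');S=camera_model('scene')
t=snapshot('top')[:,:,::-1];c=snapshot('scene')[:,:,::-1]
cv2.imwrite('pics/t11.png',t);cv2.imwrite('pics/s11.png',c)
cv2.imwrite('pics/fin.png',np.hstack([cv2.resize(t[60:225,20:250],(460,330)),cv2.resize(c[130:280,150:270],(264,330))]))
def amber(im,roi):
    h=cv2.cvtColor(im,cv2.COLOR_BGR2HSV);m=((h[...,0]<16)&(h[...,1]>110)&(h[...,2]>50)).astype(np.uint8)
    k,l,st,ce=cv2.connectedComponentsWithStats(m)
    return [(ce[i].round(1),st[i,4]) for i in range(1,k) if st[i,4]>8 and 50<ce[i][0]<240 and 80<ce[i][1]<230]
print(amber(cv2.imread('pics/top0.png'),0));print(amber(t.copy(),0))
```

```text
17.85 [ 397.22717682 -351.30519624  231.56527747] [0.17653383 0.04213724 0.02212671] 2.608605554331639
[(array([161.2, 123.5]), np.int32(112)), (array([154. , 146.4]), np.int32(80)), (array([149.5, 172.5]), np.int32(70)), (array([142.4, 195.7]), np.int32(43))]
[(array([ 87.1, 105.6]), np.int32(110)), (array([ 79.6, 128.4]), np.int32(84)), (array([149.5, 172.5]), np.int32(67)), (array([142.4, 195.8]), np.int32(43))]
```

View pics/fin.png

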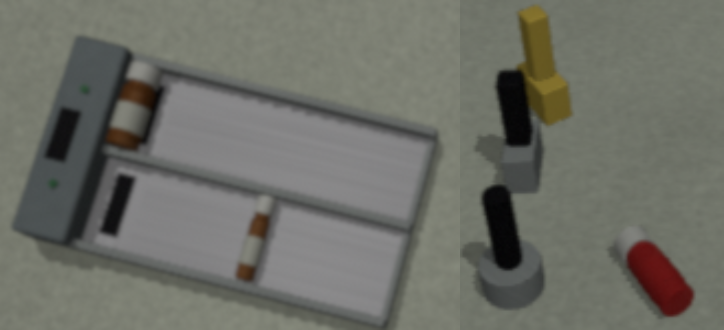

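The wide vial moved about 140 mm, to about y = 108, so it is in the bay. The slim vial's centroids are unchanged to 0.1 px, and the paddle stands upright. One settling pause, then I'll hand in.

>>> step_arm --deltas '[[[0,0,0,0,1],[0,0,0,0,1],[0,0,0,0,1],[0,0,0,0,1]]]'

```text
clock: 18.28
eef_pos: [398.9, -349.5, 231.1]
orientation: [[0.968, -0.252, -0.0], [-0.252, -0.968, 0.0], [-0.0, -0.0, -1.0]]
wrist_force: [-0.0, -0.0, 0.3]
grip_width: 0.996
```

```bash
python3 -c "
from rig import *
print(hand_in())"
```

```text
the job is handed in; nothing more can be done
None
```

I picked up the square-handled paddle and rolled the wide vial along its lane at about 36 mm/s until it dropped into the reading bay. I then stood the paddle back at its original spot, released it, moved the arm clear and handed in at about 18 s.

**Last checks:**
- **Wide vial:** it lies across its lane in the bay, at about y = 108 mm by its shift in the top view.
- **Slim vial:** its image position is unchanged to 0.1 px.
- **Paddle:** it stands upright on the bench, and the wrist force reads about 0 N after release. Its upright stance was judged by eye from the scene image.

**Disagreements:** the top and scene views differed by about 5 mm. The track's size also came out 1–6 % too small in the top and wrist views. Both were within the clearances, so I worked from wrist views close to the lane.

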